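# Raise a ratchet rest four clicks and lock it

## Robot

A 7-joint arm with a two-finger parallel gripper is mounted at the origin on a cart in front of the work surface, level with it; the furniture and walls round the work are solid. World frame = base frame: x ahead of the robot, y to its left, z up, the work surface at z = 0. Lengths are in m, angles in rad, forces in N, time in s.
With the tool pointing down it reaches from about 0.4 to 0.85 m from the base axis. Payload 4.5 kg.
Tool frame: the origin (TCP) lies between the finger pads; the fingertips stand 19 mm ahead of it and the grasp point (between the pads) is the TCP (r.nose_length is the distance from the TCP to the fingertips, in m); z points along the fingers, x is the direction in which the jaws open and shut, and the axes are right-handed (so a half turn about z gives the same grasp; the last joint's range is limited). The gripper opens to 88 mm and grips with 3 to 60 N. Pads are 18 mm wide; open, the fingers measure 123 mm over their backs; the gripper's body (75 mm by 187 mm) begins 45 mm behind the grasp point.
Start: joints at [-1.276, 0.689, -0.195, 1.565, 0.157, 0.902, -0.215], TCP at [0.161, 0.604, 0.258] pointing down, gripper open.
Joint ranges: [-3.01, 3.01], [-0.46, 2.08], [-1.47, 1.51], [0.13, 2.56], [-1, 4.14], [0.04, 2.09], [-2.66, 2.66]. Speed limits (rad/s): [2.57, 2.57, 3.14, 3.14, 3.14, 3.14, 3.14].

## Interface

Orientations are given as a unit quaternion [x, y, z, w].
In Python, from plant import get_state, vision, r gives the robot as it stands.
- The arm moves only by the tool play_rows, never from a script. Its argument "deltas" is a list that holds one entry, the list of rows, each a list of 7 numbers: the gripper command: -1 is fully open, 1 is shut, values between are in proportion, then the shift along the tool's x, y, z normalised to -1 to 1, where 1 is 300 mm, then the turn, a rotation vector about the tool's x, y, z normalised to -1 to 1, where 1 is pi rad. A call has 1 to 5 rows; each row is the pose to reach, as a shift and turn from the pose measured when the call began, along the tool's axes at that moment, turning the shorter way round; what a row does not reach only later rows make up. A row lasts 1/8 s, in which the tool goes at most 62.5 mm and 10.7 degrees, less where a joint would pass 70% of its speed; a pose out of reach is approached as far as the arm can. A call with a number of a shift or a turn outside -1 to 1 is refused whole. A call with a gripper value outside its range is refused whole. The fingers move at their own pace and stop on an object; "force" is the grip in N (left out, the last holds). Time passes only in rows, so rows that repeat a pose let the fingers close. It gives the time, the measured TCP pose, the force and the opening at its end, in the units of the state.
- get_state(): the state, without advancing time (a new reading comes with each control period).
- vision.snapshot(name): name is "scene" or "top" or "wrist"; returns the picture (384x512x3 uint8, red, green, blue); there is no depth.
- vision.camera_model(name): a dict with "vfov" (degrees; the focal length in pixels is half the picture's height over the tangent of half this angle, whatever the lens; pixels are square), "cx", "cy" (the principal point, pixels), "world_to_cam" (4x4, takes a point from world to camera coordinates). Camera axes: x right, y up, looking along -z (the intrinsics and any distortion apply to the point x, -y, -z); pixel columns grow to the right and rows downward; lengths in m; the calibration is good to about 2 mm. A picture is of the moment at which its call begins: read the wrist's pose just before it. camera_model takes no time and is no camera call; for the wrist camera it gives the pose at the moment of the call.
- r.finish_job(): hands the job in, once; it reports no verdict.
The state is a dict: "clock": time; "q": joint angles; "qd": joint speeds; "joint_torque": joint torques, N m; "tool_pos": TCP position; "eef_rot": TCP orientation; "contact_force": force on the tool from outside, world axes, zero at the start; "moment": the same for the moment, N m; "opening": opening from 0.0 (shut) to 1.0 (fully open).
Only numpy, scipy, OpenCV 4.12 (cv2) and the standard library are available. Lean on these libraries where they do the work, as an engineer would, in place of code of your own. Each camera call takes 0.05 s, during which the arm holds its last target.

## Task

Set the ratchet rest on the worktop to its working height: lift its column by the black head until the pawl inside has clicked exactly four times, then let the column settle gently back onto the pawl, without forcing it down. Then press the lock lever fully down, let go of everything, and leave the things standing round the rest where they are.

Things in the scene. Friction and masses are not known exactly. Their poses are not given: they have to be found in the camera images.
- stand: The ratchet rest, fixed: 108 x 76 mm base plate, grey square tower 40 x 40 mm, 110 mm tall, out of which the column rises; before it (its own -x side) an aluminium pawl box carrying the lock lever. Origin: on the worktop under the column's axis; z up; -x points from the column along the lock lever. Place and yaw vary.
- head_center (a point): Centre of the black fluted round head on the column, 36 mm in diameter, 36 mm tall; 142 mm above the worktop at the start, the tower's top 14 mm below the head. Inside, a sprung pawl clicks under five hidden notches. A click passed cannot be taken back. Let go, the column sinks up to 11 mm until the last notch passed rests on the pawl. Pushing it down with over 20 N overloads the pawl.
- column (a joint): Lift of the column, m: 0 fully down (start), up to 0.078; vertical only, 0.3 to 0.45 kg. The first click comes between 4 and 30 mm, differently every time, the others 9 to 11 mm apart, unevenly. Before each click the upward pull grows over some 5 mm of lift by 8 to 16 N above the weight and falls off at once at the click: count by feel.
- lock_lever (a joint): Angle of the lock lever, rad: 0 raised (start), 0.30 fully down against its stop. Pivots 46 mm before the column's axis, 90 mm up; stiff (4 to 6 N at its pad), stays where it is left. Down, its dog stands behind the pawl; it will not go down while the pawl is pushed back by a notch.
- lever_pad (a point): Centre of the top of the lock lever's black pad, 28 x 28 mm, 58 mm out from the pivot, 104 mm from the column's axis. About 112 mm above the worktop at the start; sinks 17 mm and lies level, at 95 mm, when fully down.
- objective_can: Bystander: black round canister, 37 mm in diameter, 57 mm tall, standing near the rest; origin at the centre of its underside.
- drop_bottle: Bystander: small brown bottle with a pointed black cap, 32 mm in diameter, 76 mm tall; origin at the centre of its underside.
- lens_cap: Bystander: flat round black cap, 48 mm in diameter, 12 mm tall, behind the rest; origin at the centre of its underside.

How it is judged:
On the way, in this order (a step that is already met when the one before it is completed fails the run):
1. the column, let go, rests with its fourth notch on the pawl, the lock lever still up (contact force between notch_4 and pawl_nose above 0.8 N and value of joint lock_lever below 0.1 rad and contact force between the fingers and column below 0.2 N), for 0.2 s.
2. the lock lever is fully down (value of joint lock_lever above 0.265 rad), for 0.2 s.
At the end, for the whole second after the job is handed in: The column rests with exactly its fourth notch on the pawl, the lock lever is down (0.265 rad of 0.30 or more), and the canister, the small bottle and the round cap are within 25 mm of where they stood (contact force between notch_4 and pawl_nose above 0.8 N and value of joint lock_lever above 0.265 rad and velocity of joint column below 0.01 m/s and distance of each of objective_can, drop_bottle, lens_cap from where it was at the start of the episode below 0.025 m); the robot touches nothing.
It fails at once if the pawl is overloaded (over 30 N) by driving the column down on it (contact force between column and pawl_nose above 30 N).
It fails at once if a bystander is pushed more than 25 mm (distance of any of objective_can, drop_bottle, lens_cap from where it was at the start of the episode above 0.025 m).
It also fails if it takes over 72 s, if anything falls off the work surface, if the arm or the gripper's body presses on something with over 40 N, if the wrist force passes 120 N, or if a joint passes its speed limit or range.

## Working session

There is one attempt and no reset: what is moved stays moved. The work goes in short steps, Python scripts to look and compute and a tool call to move; the robot and the scene stay as the last step left them, time stands still between calls to the robot, and variables do not carry over. Pictures are saved under pics/ and viewed, and the job is handed in when it is done.

Besides the shell and the picture viewer there is one more tool, called after "Request:" by a JSON object that holds its "method" and its "body", one argument or row to a line. play_rows: Moves the arm, as the interface text tells. Scaled input: -1 to 1 covers 300 mm each way for a shift and pi rad each way for a turn. Its arguments: {"type":"object","properties":{"deltas":{"type":"array"},"force":{"type":"number"}},"required":["deltas"]}

```bash
mkdir -p pics; python3 - <<'E'
from plant import get_state, vision, r
import cv2
s=get_state();print(s)
for n in("scene","top","wrist"):
    m=vision.camera_model(n);print(n,m)
    cv2.imwrite(f"pics/{n}0.png",vision.snapshot(n)[:,:,::-1])
E
```

```text
{'clock': 0.0, 'q': array([-1.27618173,  0.69001577, -0.19452974,  1.56631184,  0.15727017,
        0.90250721, -0.21512216]), 'qd': array([ 0.00030473, -0.00088929, -0.00058741,  0.0004764 ,  0.0013962 ,
       -0.00029976, -0.00053739]), 'joint_torque': array([ 5.05433618e-04, -5.27567124e+01, -1.26710460e+00, -1.53426611e+01,
       -5.26208687e-02,  6.67436238e-03,  1.85271410e-04]), 'tool_pos': array([0.16104557, 0.60328435, 0.25689914]), 'eef_rot': array([ 7.93037330e-01,  6.09172336e-01, -7.03866973e-04,  6.02502631e-04]), 'contact_force': array([-0.7385391 , -0.74603611, -0.21121818]), 'moment': array([-0.08723564, -0.01484562,  0.04116264]), 'opening': 1.0022220639522272}
scene {'vfov': 50.4784103602966, 'cx': 251.5444467446518, 'cy': 192.56331749039617, 'world_to_cam': array([[ 0.48426935, -0.87472919,  0.01822212, -0.22698316],
       [ 0.67881461,  0.3887837 ,  0.62294298, -0.37773577],
       [-0.55199087, -0.28930275,  0.78205499, -0.68401702],
       [ 0.        ,  0.        ,  0.        ,  1.        ]])}
top {'vfov': 49.07368937340342, 'cx': 253.16764905997968, 'cy': 191.131554324572, 'world_to_cam': array([[ 0.02181826, -0.99964927,  0.01501026, -0.02678941],
       [ 0.99284646,  0.02342776,  0.11707714, -0.47343157],
       [-0.11738773,  0.01234847,  0.99300938, -0.89069155],
       [ 0.        ,  0.        ,  0.        ,  1.        ]])}
wrist {'vfov': 63.195562210682304, 'cx': 253.7984069211699, 'cy': 193.94400765186134, 'world_to_cam': array([[ 0.25712539,  0.96637653, -0.0017127 , -0.62428076],
       [-0.92733837,  0.24623901, -0.28179761,  0.03908086],
       [-0.27190087,  0.07404558,  0.95947234, -0.38963557],
       [ 0.        ,  0.        ,  0.        ,  1.        ]])}
```

View pics/scene0.png

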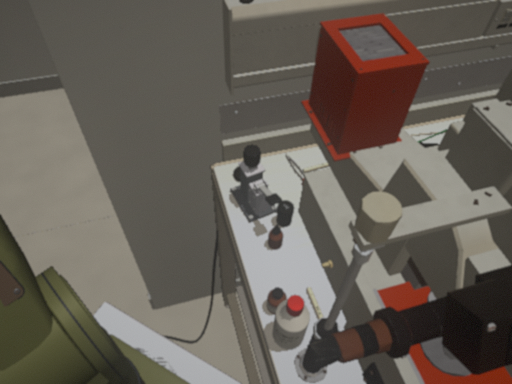

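View pics/top0.png

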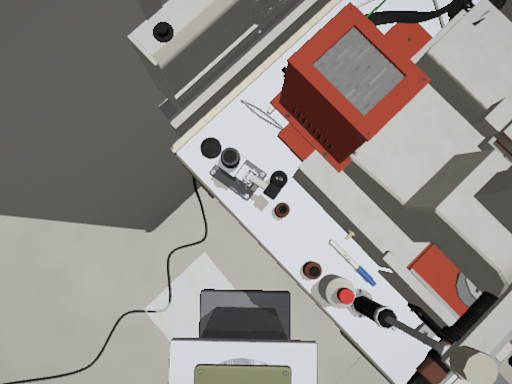

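View pics/wrist0.png

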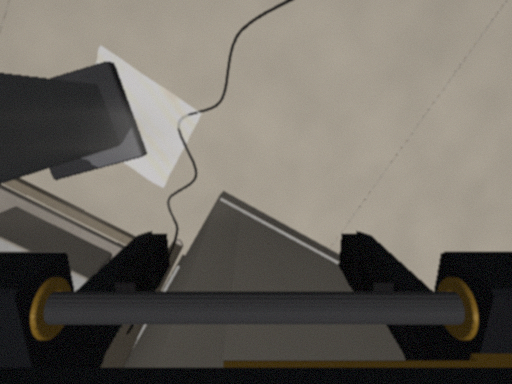

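```bash
python3 - <<'E'
import cv2
a=cv2.imread("pics/top0.png")[130:230,180:310]
b=cv2.imread("pics/scene0.png")[135:265,210:320]
cv2.imwrite("pics/topz.png",cv2.resize(a,None,fx=6,fy=6,interpolation=cv2.INTER_CUBIC))
cv2.imwrite("pics/scenez.png",cv2.resize(b,None,fx=4.6,fy=4.6,interpolation=cv2.INTER_CUBIC))
E
```

```text
(no output)
```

View pics/topz.png

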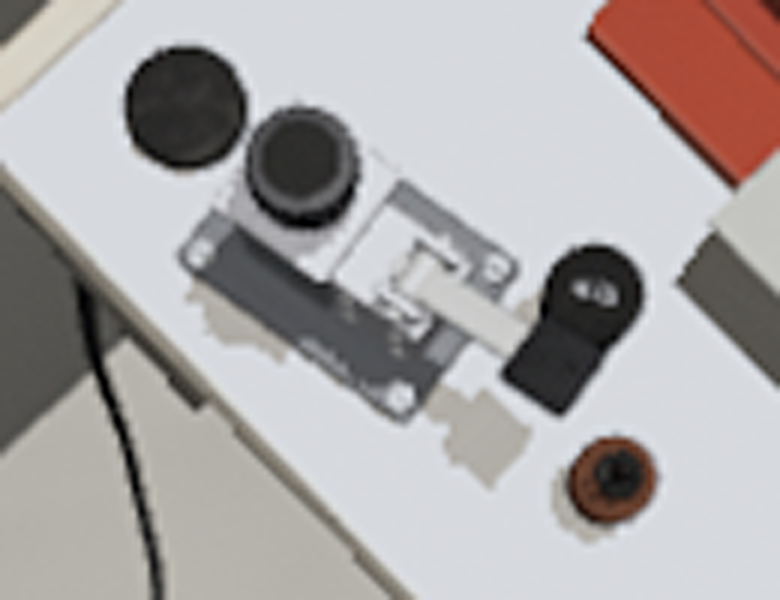

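View pics/scenez.png

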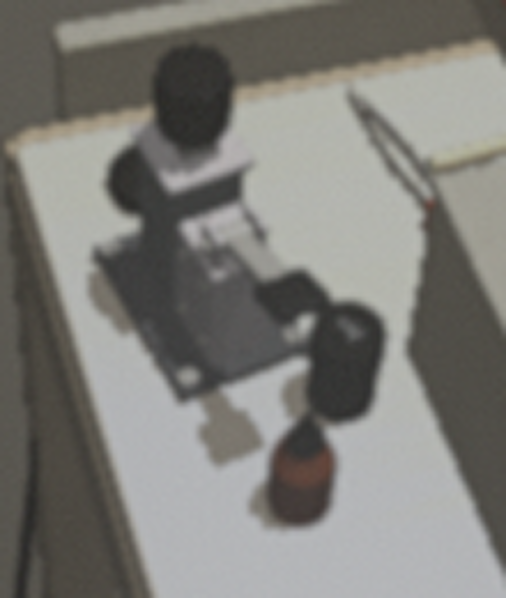

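```bash
cat > h.py <<'E'
import numpy as np
from plant import get_state, vision, r
def ray(n,u,v,m=None):
    m=m or vision.camera_model(n);f=192/np.tan(np.radians(m["vfov"])/2)
    d=np.array([(u-m["cx"])/f,-(v-m["cy"])/f,-1]);T=m["world_to_cam"];R=T[:3,:3]
    return -R.T@T[:3,3],R.T@d
def onz(n,u,v,z,m=None):
    o,d=ray(n,u,v,m);return o+d*(z-o[2])/d[2]
def proj(n,p,m=None):
    m=m or vision.camera_model(n);f=192/np.tan(np.radians(m["vfov"])/2)
    c=m["world_to_cam"]@np.r_[p,1];return m["cx"]+f*c[0]/-c[2],m["cy"]-f*c[1]/-c[2]
def tri(rs):
    A=0;b=0
    for o,d in rs:
        d=d/np.linalg.norm(d);P=np.eye(3)-np.outer(d,d);A=A+P;b=b+P@o
    p=np.linalg.solve(A,b);return p,[np.linalg.norm((np.eye(3)-np.outer(d,d)/(d@d))@(p-o)) for o,d in rs]
E
python3 - <<'E'
from h import *
np.set_printoptions(precision=4,suppress=True)
z=lambda x,y:(180+(x+.5)/6-.5,130+(y+.5)/6-.5)
s=lambda x,y:(210+(x+.5)/4.6-.5,135+(y+.5)/4.6-.5)
P={}
for n,x,y,h in [("head",298,155,.160),("pad",557,367,.113),("can",597,290,.057),("bot",618,475,.076),("cap",186,107,.012),("c1",200,253,.006),("c2",400,398,.006),("c3",495,268,.006)]:
    P[n]=onz("top",*z(x,y),h);print(n,P[n])
d=P["pad"]-P["head"];print("dist",np.hypot(*d[:2]),"yaw of -x",np.degrees(np.arctan2(d[1],d[0])))
d=P["c2"]-P["c1"];print(np.hypot(*d[:2]),np.degrees(np.arctan2(d[1],d[0])))
d=P["c3"]-P["c2"];print(np.hypot(*d[:2]),np.degrees(np.arctan2(d[1],d[0])))
hc=P["head"].copy();hc[2]=.142
for p in (hc,P["can"]*[1,1,.5],P["bot"]*[1,1,.5],P["pad"]):
    u=proj("scene",p);print("scene zoom", (u[0]+.5-210)*4.6,(u[1]+.5-135)*4.6)
E
```

```text
head [0.525  0.0322 0.16  ]
pad [ 0.4655 -0.0531  0.113 ]
can [ 0.5001 -0.0701  0.057 ]
bot [ 0.4331 -0.0769  0.076 ]
cap [0.5724 0.0816 0.012 ]
c1 [0.5182 0.075  0.006 ]
c2 [ 0.4654 -0.0011  0.006 ]
c3 [ 0.5152 -0.0355  0.006 ]
dist 0.10400129856669613 yaw of -x -124.9048762949184
0.09265644818572061 -124.74894951576161
0.060543931152048425 -34.64872295774214
scene zoom 197.10105065168568 95.99696134918362
scene zoom 350.70363288649725 364.6933167055974
scene zoom 302.4204542395716 460.5344809313496
scene zoom 298.53475031033975 293.9059294243739
```

```bash
python3 - <<'E'
from h import *
np.set_printoptions(precision=3,suppress=True)
for n in("scene","top","wrist"): print(n,ray(n,250,190))
for a,b in [((155,305),(150,232)),((155,305),(0,213)),((228,292),(150,232)),((213,165),(177,150))]:
    print(a,b,*tri([ray("scene",*a),ray("top",*b)]))
a=cv=None
import cv2
a=cv2.imread("pics/top0.png")[0:260,0:260];b=cv2.imread("pics/scene0.png")[0:330,0:330]
g=lambda x:np.clip((x/255.)**.6*255,0,255).astype('u1')
cv2.imwrite("pics/tz.png",cv2.resize(g(a),None,fx=2.3,fy=2.3));cv2.imwrite("pics/sz.png",cv2.resize(g(b),None,fx=1.8,fy=1.8))
E
```

```text
scene (array([-0.011, -0.25 ,  0.774]), array([ 0.554,  0.295, -0.778]))
top (array([ 0.366, -0.005,  0.94 ]), array([ 0.12 , -0.005, -0.993]))
wrist (array([0.091, 0.623, 0.384]), array([ 0.257, -0.082, -0.963]))
(155, 305) (150, 232) [ 0.395  0.388 -0.789] [np.float64(0.0031424199345742084), np.float64(0.003142419934573966)]
(155, 305) (0, 213) [0.257 0.116 0.362] [np.float64(0.23017669962394233), np.float64(0.23017669962394235)]
(228, 292) (150, 232) [ 0.395  0.153 -0.288] [np.float64(0.12071556726272953), np.float64(0.12071556726272961)]
(213, 165) (177, 150) [0.564 0.161 0.004] [np.float64(0.0037522423860838054), np.float64(0.0037522423860840023)]
```

View pics/tz.png

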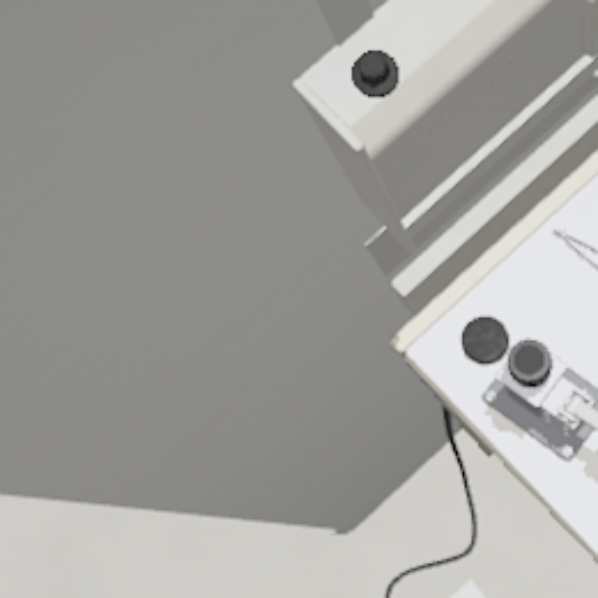

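View pics/sz.png

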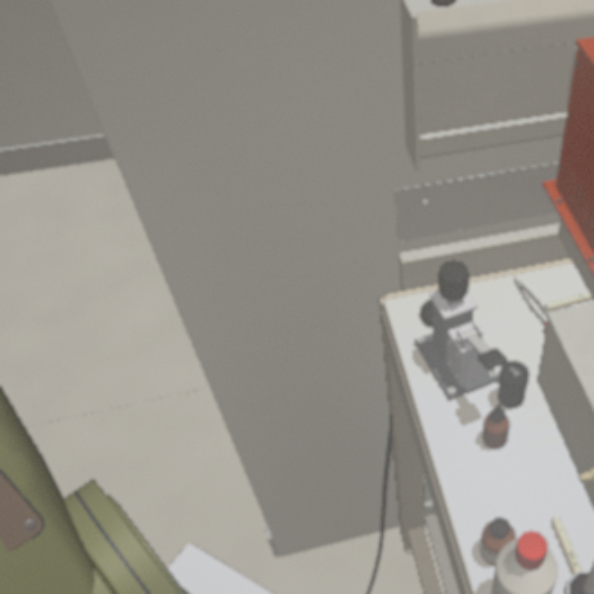

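```bash
python3 - <<'E'
from h import *
np.set_printoptions(precision=3,suppress=True)
for p in [(150,232),(0,213),(200,192)]: print("floor",p,onz("top",*p,-.79))
for p in [(177,150),(400,368),(250,83)]: print("table",p,onz("top",*p,0))
for nm,a,b in [("knob",(244,0),(163,32)),("boxlowcorner",(228,90),(165,100)),("ledge",(226,143),(175,127)),("boxcorner top",(230,13),(157,65)),("red top near corner",(377,61),(365,118)),("red left",(313,20),(290,78))]:
    print(nm,*tri([ray("scene",*a),ray("top",*b)]))
E
```

```text
floor (150, 232) [ 0.393  0.391 -0.79 ]
floor (0, 213) [ 0.456  1.005 -0.79 ]
floor (200, 192) [ 0.562  0.193 -0.79 ]
table (177, 150) [0.567 0.159 0.   ]
table (400, 368) [ 0.101 -0.341  0.   ]
table (250, 83) [ 0.73  -0.004  0.   ]
knob [0.637 0.115 0.409] [np.float64(0.002399507469651677), np.float64(0.002399507469651631)]
boxlowcorner [0.613 0.146 0.211] [np.float64(0.0016802155683238078), np.float64(0.0016802155683237178)]
ledge [0.609 0.155 0.047] [np.float64(0.0022898922877273285), np.float64(0.0022898922877273276)]
boxcorner top [0.595 0.121 0.401] [np.float64(0.0012049146057300229), np.float64(0.0012049146057300946)]
red top near corner [ 0.525 -0.157  0.434] [np.float64(0.009001689584602303), np.float64(0.009001689584602337)]
red left [ 0.561 -0.05   0.452] [np.float64(0.002419817532398435), np.float64(0.0024198175323985023)]
```

```bash
python3 - <<'E'
import cv2,numpy as np
a=cv2.imread("pics/top0.png")[0:210,150:450];b=cv2.imread("pics/scene0.png")[0:260,200:460]
g=lambda x:np.clip((x/255.)**.6*255,0,255).astype('u1')
cv2.imwrite("pics/tz2.png",cv2.resize(g(a),None,fx=2.6,fy=2.6));cv2.imwrite("pics/sz2.png",cv2.resize(g(b),None,fx=2.3,fy=2.3))
E
```

```text
(no output)
```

View pics/tz2.png

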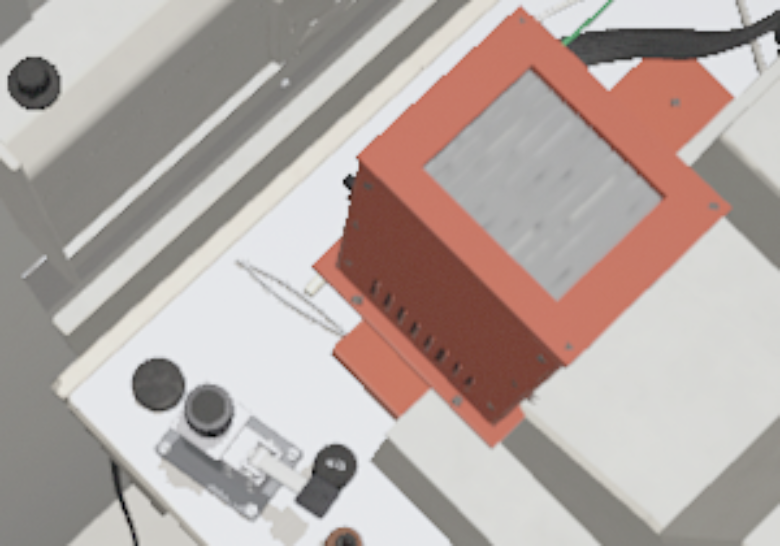

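View pics/sz2.png

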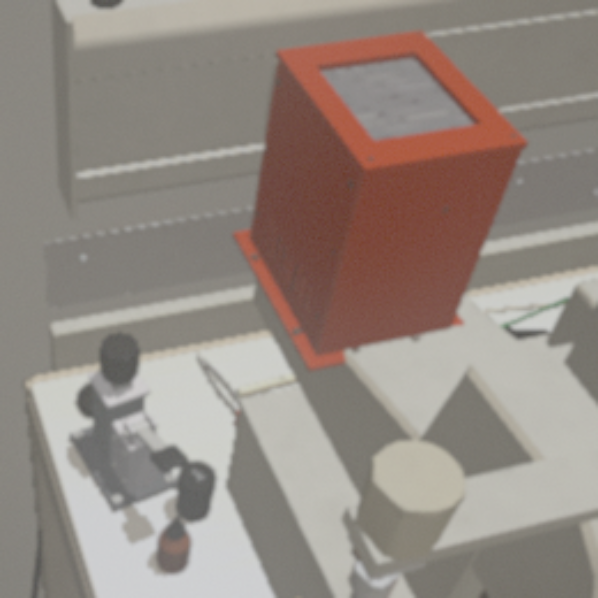

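```bash
python3 - <<'E'
from h import *
np.set_printoptions(precision=3,suppress=True)
Z=lambda x,y:(150+x/2.6,y/2.6); S=lambda x,y:(200+x/2.3,y/2.3)
for nm,a,b in [("red top left",S(280,52),Z(360,157)),("red near",S(365,167),Z(566,362)),("red base left",S(236,237),Z(316,265)),("red base near",S(312,366),Z(495,444)),("cab top corner",S(68,22),Z(10,160)),("cab low",S(76,213),Z(75,265)),("block",S(242,395),Z(432,390)),("block2",S(242,395),Z(390,432)),("blockpost top",S(295,380),Z(432,390))]:
    print(nm,*tri([ray("scene",*a),ray("top",*b)]))
E
```

```text
red top left [ 0.593 -0.052  0.433] [np.float64(0.00012409619032426297), np.float64(0.00012409619032427985)]
red near [ 0.494 -0.15   0.434] [np.float64(0.0006265460512410534), np.float64(0.0006265460512410222)]
red base left [ 0.596 -0.039  0.263] [np.float64(0.0010856320881074601), np.float64(0.0010856320881073235)]
red base near [ 0.481 -0.153  0.269] [np.float64(0.0010979439813483453), np.float64(0.0010979439813483037)]
cab top corner [0.598 0.125 0.405] [np.float64(0.0008178732740599769), np.float64(0.0008178732740601156)]
cab low [0.606 0.123 0.218] [np.float64(0.002576969874777838), np.float64(0.0025769698747779516)]
block [ 0.523 -0.111  0.178] [np.float64(0.021243452741357846), np.float64(0.021243452741357867)]
block2 [ 0.503 -0.098  0.184] [np.float64(0.0011770326280090828), np.float64(0.0011770326280091808)]
blockpost top [ 0.534 -0.129  0.19 ] [np.float64(0.0017769561929541578), np.float64(0.0017769561929541881)]
```

```bash
cat >> h.py <<'E'
from scipy.spatial.transform import Rotation as Ro
def down(th):
    t=np.radians(th);x=np.array([np.cos(t),np.sin(t),0]);z=np.array([0,0,-1.]);return Ro.from_matrix(np.c_[x,np.cross(z,x),z])
def rel(p,th):
    s=get_state();R=Ro.from_quat(s["eef_rot"])
    d=R.inv().apply(np.array(p)-s["tool_pos"])/.3
    w=(R.inv()*down(th)).as_rotvec()/np.pi
    return np.round(np.r_[d,w],4).tolist()
E
python3 - <<'E'
from h import *
print(rel((.2,.4,.27),75),rel((.33,.24,.27),65))
E
```

```text
[-0.6218, 0.3002, -0.0421, 0.0, 0.0004, 0.0003] [-1.0254, 0.8564, -0.0415, 0.0001, 0.0004, 0.0559]
```

Request:
{"method": "play_rows", "body": {
  "deltas": [
    [[-1,-0.2,0.1,-0.014,0,0,0],[-1,-0.4,0.2,-0.028,0,0,0],[-1,-0.62,0.3,-0.042,0,0,0],[-1,-0.62,0.3,-0.042,0,0,0],[-1,-0.62,0.3,-0.042,0,0,0]]
  ]
}}

```text
clock: 0.78
tool_pos: [0.2006, 0.3992, 0.2702]
eef_rot: [0.794, 0.608, -0.001, 0.001]
contact_force: [-1.0, 0.6, 1.1]
opening: 0.995
```

```bash
python3 - <<'E'
from h import *
s=get_state();print(s["q"],s["tool_pos"])
print(rel((.33,.24,.27),65))
E
```

```text
[-1.0560817   0.44845688 -0.22413521  2.0604602   0.16092578  0.6507853
 -0.07930063] [0.20058437 0.39921965 0.27017796]
[-0.4005, 0.5544, 0.0018, 0.0002, 0.0006, 0.0552]
```

Request:
{"method": "play_rows", "body": {
  "deltas": [
    [[-1,-0.13,0.18,0,0,0,0.02],[-1,-0.26,0.36,0,0,0,0.04],[-1,-0.4,0.555,0,0,0,0.055],[-1,-0.4,0.555,0,0,0,0.055],[-1,-0.4,0.555,0,0,0,0.055]]
  ]
}}

```text
clock: 1.4
tool_pos: [0.3315, 0.2406, 0.2704]
eef_rot: [0.844, 0.537, -0.0, 0.001]
contact_force: [-0.3, 1.0, -0.0]
opening: 1.001
```

```bash
python3 - <<'E'
from h import *
s=get_state();print(s["q"],s["tool_pos"])
print(rel((.43,.12,.27),57),rel((.525,.032,.26),52))
E
```

```text
[-0.60743228  0.40136047 -0.19059359  2.15849546  0.13520082  0.59288348
  0.23727028] [0.33148004 0.24063779 0.27042642]
[-0.2249, 0.4679, 0.0021, 0.0004, 0.0002, 0.0439] [-0.3562, 0.8791, 0.036, 0.0004, 0.0002, 0.0717]
```

Request:
{"method": "play_rows", "body": {
  "deltas": [
    [[-1,-0.075,0.155,0,0,0,0.015],[-1,-0.15,0.31,0,0,0,0.03],[-1,-0.225,0.468,0,0,0,0.044],[-1,-0.225,0.468,0,0,0,0.044],[-1,-0.225,0.468,0,0,0,0.044]]
  ]
}}

```text
clock: 2.02
tool_pos: [0.4296, 0.1225, 0.2705]
eef_rot: [0.878, 0.479, 0.0, -0.0]
contact_force: [-0.1, 0.6, 0.6]
opening: 0.998
```

```bash
python3 - <<'E'
from h import *
import cv2
s=get_state();m=vision.camera_model("wrist");im=vision.snapshot("wrist");cv2.imwrite("pics/w1.png",im[:,:,::-1])
cv2.imwrite("pics/s1.png",vision.snapshot("scene")[:,:,::-1])
print(s["q"],s["tool_pos"])
print(proj("wrist",(.525,.032,.160),m))
print(rel((.525,.032,.26),52))
E
```

```text
[-0.27213981  0.44415894 -0.159233    2.06416709  0.11393478  0.64102939
  0.49057785] [0.42956855 0.12248033 0.27045316]
(np.float64(226.7667107947109), np.float64(333.27610869312866))
[-0.0809, 0.432, 0.0353, 0.0, -0.0, 0.0292]
```

View pics/w1.png

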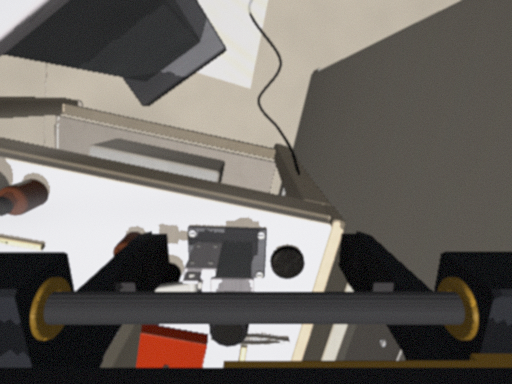

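View pics/s1.png

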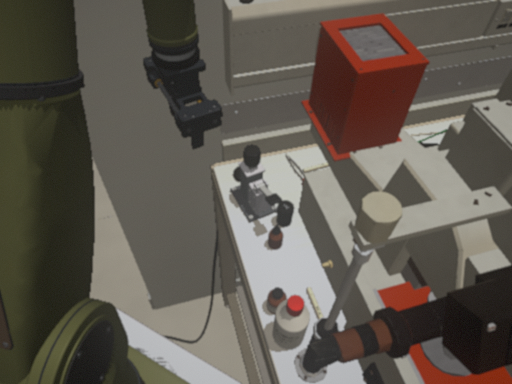

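Request:
{"method": "play_rows", "body": {
  "deltas": [
    [[-1,-0.02,0.11,0,0,0,0.01],[-1,-0.04,0.22,0,0,0,0.02],[-1,-0.06,0.33,0.01,0,0,0.03],[-1,-0.081,0.432,0.035,0,0,0.03],[-1,-0.081,0.432,0.035,0,0,0.03]]
  ]
}}

```text
clock: 2.75
tool_pos: [0.5256, 0.0319, 0.2595]
eef_rot: [0.899, 0.437, -0.0, 0.0]
contact_force: [-2.1, 0.2, 0.4]
opening: 1.001
```

```bash
python3 - <<'E'
from h import *
import cv2
s=get_state()
cv2.imwrite("pics/s2.png",cv2.resize(vision.snapshot("scene")[0:300,150:450,::-1],None,fx=2,fy=2))
cv2.imwrite("pics/t2.png",cv2.resize(vision.snapshot("top")[0:300,100:400,::-1],None,fx=2,fy=2))
print(s["q"],s["tool_pos"])
print(rel((.525,.032,.146),52))
E
```

```text
[-0.06561856  0.55651309 -0.13143002  1.86120367  0.10446341  0.73061656
  0.64914618] [0.52561353 0.03190169 0.25953059]
[-0.0034, 0.0067, 0.3799, -0.0004, -0.0, 0.0]
```

View pics/s2.png

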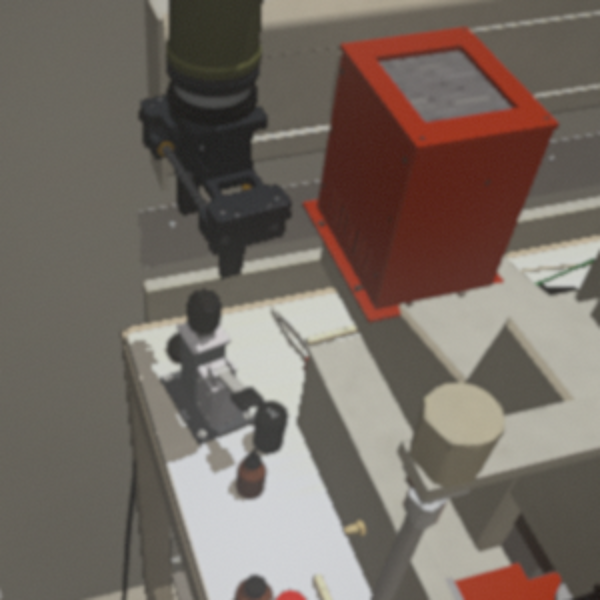

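View pics/t2.png

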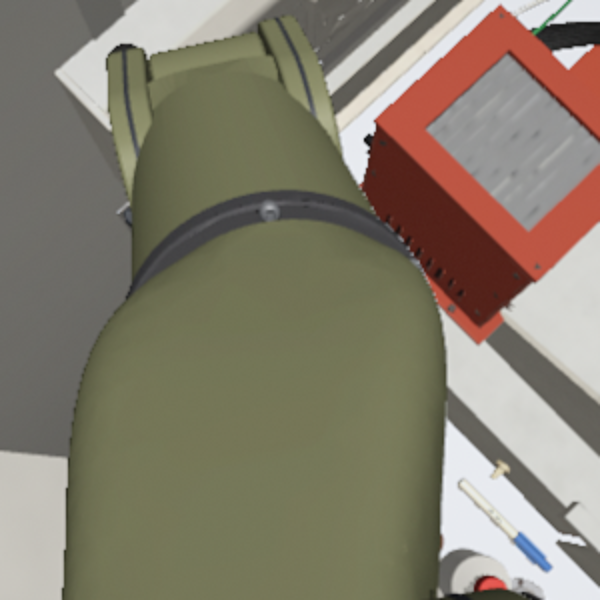

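Request:
{"method": "play_rows", "body": {
  "deltas": [
    [[-1,0,0.005,0.1,0,0,0],[-1,-0.003,0.007,0.2,0,0,0],[-1,-0.003,0.007,0.3,0,0,0],[-1,-0.003,0.007,0.38,0,0,0],[-1,-0.003,0.007,0.38,0,0,0]]
  ]
}}

```text
clock: 3.48
tool_pos: [0.5233, 0.034, 0.1451]
eef_rot: [0.898, 0.44, -0.002, -0.002]
contact_force: [-0.8, -0.5, 0.1]
opening: 0.998
```

```bash
python3 - <<'E'
from h import *
import cv2
cv2.imwrite("pics/s3.png",cv2.resize(vision.snapshot("scene")[80:260,170:350,::-1],None,fx=3,fy=3))
s=get_state();print(s["tool_pos"],s["contact_force"])
E
```

```text
[0.52426594 0.03372783 0.14611335] [ 0.2039839  -0.82182334 -0.45877652]
```

View pics/s3.png

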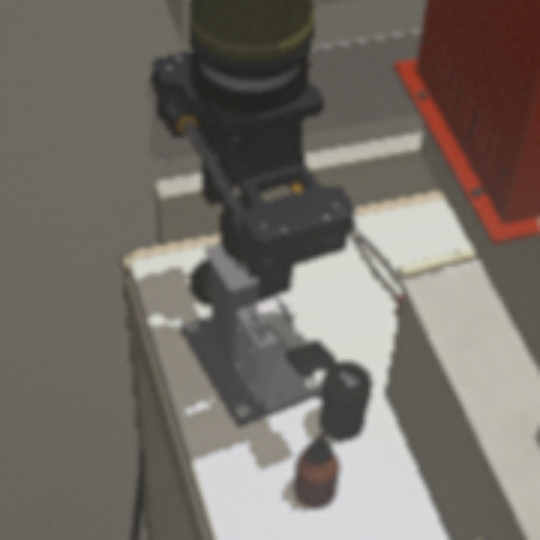

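Request:
{"method": "play_rows", "body": {
  "deltas": [
    [[0,0,0,0,0,0,0],[0.3,0,0,0,0,0,0],[1,0,0,0,0,0,0],[1,0,0,0,0,0,0],[1,0,0,0,0,0,0]]
  ],
  "force": 45
}}

```text
clock: 4.15
tool_pos: [0.5243, 0.0336, 0.1462]
eef_rot: [0.898, 0.44, -0.001, -0.001]
contact_force: [-0.1, 0.3, -0.5]
opening: 0.455
```

```bash
python3 - <<'E'
from h import *
s=get_state();print(s["tool_pos"],s["contact_force"],s["moment"],s["opening"])
E
```

```text
[0.52431218 0.03363667 0.14618262] [-0.09823461  0.26017766 -0.4838446 ] [-0.06379464 -0.03176232 -0.02467919] 0.4552975396171054
```

Request:
{"method": "play_rows", "body": {
  "deltas": [
    [[1,0,0,0,0,0,0],[1,0,0,0,0,0,0],[1,0,0,0,0,0,0]]
  ]
}}

```text
clock: 4.53
tool_pos: [0.5242, 0.0335, 0.1462]
eef_rot: [0.898, 0.439, -0.001, -0.001]
contact_force: [-0.8, -0.2, 0.2]
opening: 0.399
```

Request:
{"method": "play_rows", "body": {
  "deltas": [
    [[1,0,0,-0.0067,0,0,0],[1,0,0,-0.0067,0,0,0]]
  ]
}}

```text
clock: 4.78
tool_pos: [0.5242, 0.0335, 0.148]
eef_rot: [0.898, 0.439, -0.001, -0.001]
contact_force: [1.2, -0.4, -3.8]
opening: 0.395
```

Request:
{"method": "play_rows", "body": {
  "deltas": [
    [[1,0,0,-0.0067,0,0,0],[1,0,0,-0.0067,0,0,0]]
  ]
}}

```text
clock: 5.03
tool_pos: [0.5242, 0.0335, 0.1501]
eef_rot: [0.898, 0.439, -0.001, -0.001]
contact_force: [0.9, 0.1, -4.0]
opening: 0.403
```

Weight ≈4 N, tracking is good. Continue.

Request:
{"method": "play_rows", "body": {
  "deltas": [
    [[1,0,0,-0.0067,0,0,0],[1,0,0,-0.0067,0,0,0]]
  ]
}}

```text
clock: 5.28
tool_pos: [0.5242, 0.0335, 0.152]
eef_rot: [0.898, 0.44, -0.001, -0.001]
contact_force: [0.8, -0.3, -7.3]
opening: 0.398
```

Request:
{"method": "play_rows", "body": {
  "deltas": [
    [[1,0,0,-0.0067,0,0,0],[1,0,0,-0.0067,0,0,0]]
  ]
}}

```text
clock: 5.52
tool_pos: [0.5242, 0.0335, 0.1537]
eef_rot: [0.898, 0.44, -0.001, -0.001]
contact_force: [2.2, 0.3, -14.0]
opening: 0.394
```

Request:
{"method": "play_rows", "body": {
  "deltas": [
    [[1,0,0,-0.0067,0,0,0],[1,0,0,-0.0067,0,0,0]]
  ]
}}

```text
clock: 5.78
tool_pos: [0.5242, 0.0336, 0.1555]
eef_rot: [0.898, 0.44, -0.001, -0.001]
contact_force: [3.2, 0.5, -15.9]
opening: 0.398
```

Request:
{"method": "play_rows", "body": {
  "deltas": [
    [[1,0,0,-0.0067,0,0,0],[1,0,0,-0.0067,0,0,0]]
  ]
}}

```text
clock: 6.02
tool_pos: [0.5242, 0.0335, 0.1585]
eef_rot: [0.898, 0.44, -0.001, -0.001]
contact_force: [0.4, -0.1, -4.3]
opening: 0.394
```

Request:
{"method": "play_rows", "body": {
  "deltas": [
    [[1,0,0,-0.0067,0,0,0],[1,0,0,-0.0067,0,0,0]]
  ]
}}

```text
clock: 6.28
tool_pos: [0.5242, 0.0335, 0.1612]
eef_rot: [0.898, 0.44, -0.001, -0.001]
contact_force: [-0.2, 0.9, -3.7]
opening: 0.397
```

Request:
{"method": "play_rows", "body": {
  "deltas": [
    [[1,0,0,-0.0067,0,0,0],[1,0,0,-0.0067,0,0,0]]
  ]
}}

```text
clock: 6.52
tool_pos: [0.5242, 0.0336, 0.1633]
eef_rot: [0.898, 0.44, -0.001, -0.001]
contact_force: [1.4, -0.1, -6.0]
opening: 0.396
```

Request:
{"method": "play_rows", "body": {
  "deltas": [
    [[1,0,0,-0.0067,0,0,0],[1,0,0,-0.0067,0,0,0]]
  ]
}}

```text
clock: 6.78
tool_pos: [0.5242, 0.0336, 0.1649]
eef_rot: [0.898, 0.44, -0.001, -0.001]
contact_force: [2.6, 0.5, -12.7]
opening: 0.395
```

Request:
{"method": "play_rows", "body": {
  "deltas": [
    [[1,0,0,-0.0067,0,0,0],[1,0,0,-0.0067,0,0,0]]
  ]
}}

```text
clock: 7.02
tool_pos: [0.5242, 0.0335, 0.1669]
eef_rot: [0.898, 0.44, -0.001, -0.001]
contact_force: [2.6, -0.2, -13.8]
opening: 0.395
```

Request:
{"method": "play_rows", "body": {
  "deltas": [
    [[1,0,0,-0.0067,0,0,0],[1,0,0,-0.0067,0,0,0]]
  ]
}}

```text
clock: 7.28
tool_pos: [0.5242, 0.0335, 0.1698]
eef_rot: [0.898, 0.44, -0.001, -0.001]
contact_force: [0.8, -0.0, -4.3]
opening: 0.397
```

Request:
{"method": "play_rows", "body": {
  "deltas": [
    [[1,0,0,-0.0067,0,0,0],[1,0,0,-0.0067,0,0,0]]
  ]
}}

```text
clock: 7.52
tool_pos: [0.5242, 0.0335, 0.1724]
eef_rot: [0.898, 0.439, -0.001, -0.001]
contact_force: [0.4, -0.1, -3.7]
opening: 0.397
```

Click 2 near z≈0.168. Continue.

Request:
{"method": "play_rows", "body": {
  "deltas": [
    [[1,0,0,-0.0067,0,0,0],[1,0,0,-0.0067,0,0,0]]
  ]
}}

```text
clock: 7.78
tool_pos: [0.5242, 0.0335, 0.1742]
eef_rot: [0.898, 0.44, -0.001, -0.001]
contact_force: [2.0, -0.4, -12.0]
opening: 0.397
```

Request:
{"method": "play_rows", "body": {
  "deltas": [
    [[1,0,0,-0.0067,0,0,0],[1,0,0,-0.0067,0,0,0]]
  ]
}}

```text
clock: 8.02
tool_pos: [0.5242, 0.0335, 0.176]
eef_rot: [0.898, 0.44, -0.001, -0.001]
contact_force: [2.4, 0.4, -14.8]
opening: 0.397
```

Request:
{"method": "play_rows", "body": {
  "deltas": [
    [[1,0,0,-0.0067,0,0,0],[1,0,0,-0.0067,0,0,0]]
  ]
}}

```text
clock: 8.28
tool_pos: [0.5242, 0.0335, 0.1789]
eef_rot: [0.898, 0.439, -0.001, -0.001]
contact_force: [0.4, -0.6, -3.8]
opening: 0.397
```

Request:
{"method": "play_rows", "body": {
  "deltas": [
    [[1,0,0,-0.0067,0,0,0],[1,0,0,-0.0067,0,0,0]]
  ]
}}

```text
clock: 8.52
tool_pos: [0.5242, 0.0336, 0.1817]
eef_rot: [0.898, 0.439, -0.0, -0.001]
contact_force: [1.0, -0.1, -4.0]
opening: 0.393
```

Click 3 near z≈0.177.

Request:
{"method": "play_rows", "body": {
  "deltas": [
    [[1,0,0,-0.0067,0,0,0],[1,0,0,-0.0067,0,0,0]]
  ]
}}

```text
clock: 8.78
tool_pos: [0.5242, 0.0335, 0.1836]
eef_rot: [0.898, 0.44, -0.0, -0.001]
contact_force: [2.0, 0.7, -7.9]
opening: 0.399
```

Request:
{"method": "play_rows", "body": {
  "deltas": [
    [[1,0,0,-0.0067,0,0,0],[1,0,0,-0.0067,0,0,0]]
  ]
}}

```text
clock: 9.02
tool_pos: [0.5242, 0.0335, 0.1852]
eef_rot: [0.898, 0.44, -0.001, -0.001]
contact_force: [5.1, 0.7, -15.3]
opening: 0.397
```

Request:
{"method": "play_rows", "body": {
  "deltas": [
    [[1,0,0,-0.005,0,0,0],[1,0,0,-0.005,0,0,0]]
  ]
}}

```text
clock: 9.28
tool_pos: [0.5242, 0.0336, 0.1865]
eef_rot: [0.898, 0.44, -0.001, -0.001]
contact_force: [4.9, 0.5, -17.4]
opening: 0.396
```

Request:
{"method": "play_rows", "body": {
  "deltas": [
    [[1,0,0,-0.005,0,0,0],[1,0,0,-0.005,0,0,0]]
  ]
}}

```text
clock: 9.52
tool_pos: [0.5242, 0.0335, 0.189]
eef_rot: [0.898, 0.439, -0.001, -0.001]
contact_force: [0.3, 0.3, -0.7]
opening: 0.396
```

Request:
{"method": "play_rows", "body": {
  "deltas": [
    [[1,0,0,0,0,0,0]]
  ]
}}

```text
clock: 9.65
tool_pos: [0.5242, 0.0335, 0.1899]
eef_rot: [0.898, 0.439, -0.0, -0.001]
contact_force: [0.4, -0.2, -5.0]
opening: 0.398
```

Request:
{"method": "play_rows", "body": {
  "deltas": [
    [[1,0,0,0.0033,0,0,0],[1,0,0,0.0033,0,0,0]]
  ]
}}

```text
clock: 9.9
tool_pos: [0.5242, 0.0336, 0.1893]
eef_rot: [0.898, 0.439, -0.0, -0.001]
contact_force: [1.2, -0.9, -3.5]
opening: 0.395
```

Request:
{"method": "play_rows", "body": {
  "deltas": [
    [[1,0,0,0.0033,0,0,0],[1,0,0,0.0033,0,0,0]]
  ]
}}

```text
clock: 10.15
tool_pos: [0.5242, 0.0336, 0.1889]
eef_rot: [0.898, 0.439, 0.0, -0.001]
contact_force: [-1.7, 0.5, 4.0]
opening: 0.4
```

Request:
{"method": "play_rows", "body": {
  "deltas": [
    [[1,0,0,0,0,0,0]]
  ]
}}

```text
clock: 10.28
tool_pos: [0.5242, 0.0335, 0.189]
eef_rot: [0.898, 0.439, 0.0, -0.001]
contact_force: [-0.5, 0.0, -0.4]
opening: 0.397
```

Request:
{"method": "play_rows", "body": {
  "deltas": [
    [[0.1,0,0,0,0,0,0],[0.0,0,0,0,0,0,0],[-0.3,0,0,0,0,0,0],[-0.5,0,0,0,0,0,0],[-0.5,0,0,0,0,0,0]]
  ]
}}

```text
clock: 10.9
tool_pos: [0.5242, 0.0335, 0.189]
eef_rot: [0.898, 0.439, 0.0, -0.001]
contact_force: [-0.3, -0.8, -0.8]
opening: 0.749
```

```bash
python3 - <<'E'
from h import *
import cv2
cv2.imwrite("pics/s4.png",cv2.resize(vision.snapshot("scene")[80:260,170:350,::-1],None,fx=3,fy=3))
s=get_state();print(s["tool_pos"],s["contact_force"],s["opening"])
print(rel((.525,.033,.26),52))
E
```

```text
[0.52417067 0.03354298 0.1890329 ] [-0.28549387  0.18136448  0.26184072] 0.7479069886243486
[0.0004, 0.0031, -0.2366, -0.0003, -0.0002, 0.0008]
```

View pics/s4.png

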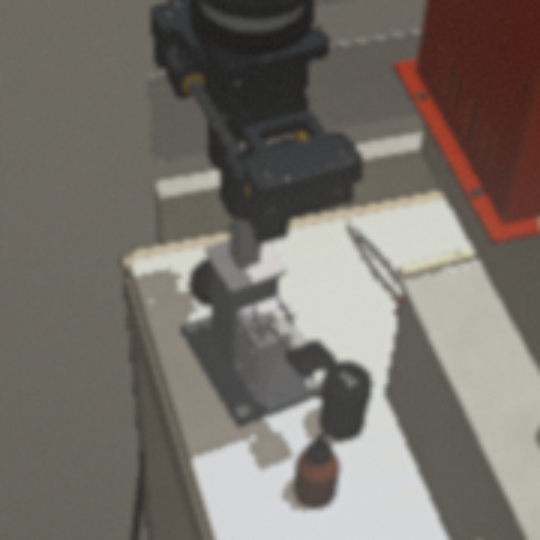

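Request:
{"method": "play_rows", "body": {
  "deltas": [
    [[-0.5,0,0,-0.08,0,0,0],[-0.5,0,0,-0.16,0,0,0],[-0.5,0,0,-0.26,0,0,0],[-0.5,0,0,-0.26,0,0,0]]
  ]
}}

```text
clock: 11.45
tool_pos: [0.5255, 0.0336, 0.2688]
eef_rot: [0.898, 0.439, 0.002, 0.0]
contact_force: [0.3, -0.3, -0.8]
opening: 0.75
```

```bash
python3 - <<'E'
from h import *
import cv2
cv2.imwrite("pics/s5.png",cv2.resize(vision.snapshot("scene")[80:260,170:350,::-1],None,fx=3,fy=3))
s=get_state();print(s["tool_pos"],s["contact_force"],s["opening"])
u=np.array([np.cos(np.radians(-124.8)),np.sin(np.radians(-124.8))]);h=np.array([.525,.032]);print("pad",h+.104*u)
for d in (.044,.052): print(h+(.104+d)*u)
E
```

```text
[0.52453889 0.03345381 0.267496  ] [-0.21607664 -0.22558633 -1.12137389] 0.7499991634535544
pad [ 0.46564579 -0.05339952]
[ 0.44053439 -0.08953008]
[ 0.43596868 -0.09609928]
```

View pics/s5.png

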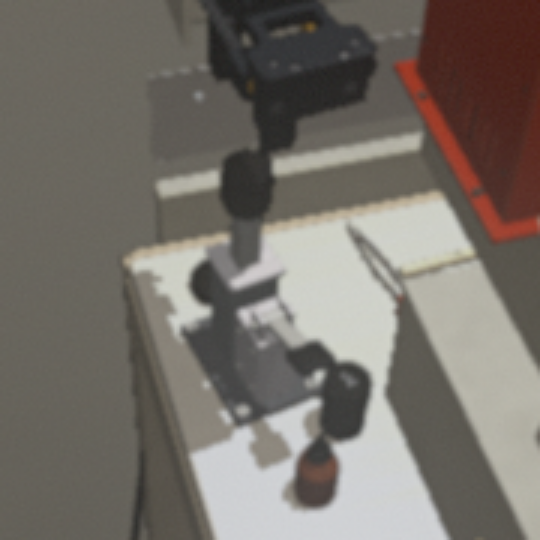

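```bash
python3 - <<'E'
from h import *
print(rel((.4266,-.0862,.26),40))
E
```

```text
[-0.5153, -0.0129, 0.024, 0.0, -0.0006, 0.0674]
```

Request:
{"method": "play_rows", "body": {
  "deltas": [
    [[-1,-0.13,-0.003,0.005,0,0,0.02],[-1,-0.26,-0.006,0.01,0,0,0.04],[-1,-0.39,-0.01,0.02,0,0,0.067],[-1,-0.515,-0.013,0.024,0,0,0.067],[-1,-0.515,-0.013,0.024,0,0,0.067]]
  ]
}}

```text
clock: 12.12
tool_pos: [0.4236, -0.0883, 0.2589]
eef_rot: [0.94, 0.34, -0.001, -0.001]
contact_force: [0.1, -0.1, -0.1]
opening: 0.999
```

```bash
python3 - <<'E'
from h import *
import cv2
cv2.imwrite("pics/s6.png",cv2.resize(vision.snapshot("scene")[80:260,170:350,::-1],None,fx=3,fy=3))
m=vision.camera_model("wrist");cv2.imwrite("pics/w6.png",vision.snapshot("wrist")[:,:,::-1])
s=get_state();print(s["q"],s["tool_pos"],s["contact_force"],s["opening"])
print(proj("wrist",(.4656,-.0534,.112),m))
print(rel((.4266,-.0862,.140),40))
E
```

```text
[ 0.15854389  0.44736543 -0.09458225  2.11131649  0.0706857   0.58528913
  0.71342403] [ 0.42657728 -0.08585402  0.25941061] [ 0.08104235 -0.08562782  0.25759511] 0.9973880795016651
(np.float64(311.1153926311762), np.float64(186.37963642297362))
[-0.0013, 0.0013, 0.398, -0.0003, -0.0005, 0.0003]
```

View pics/s6.png

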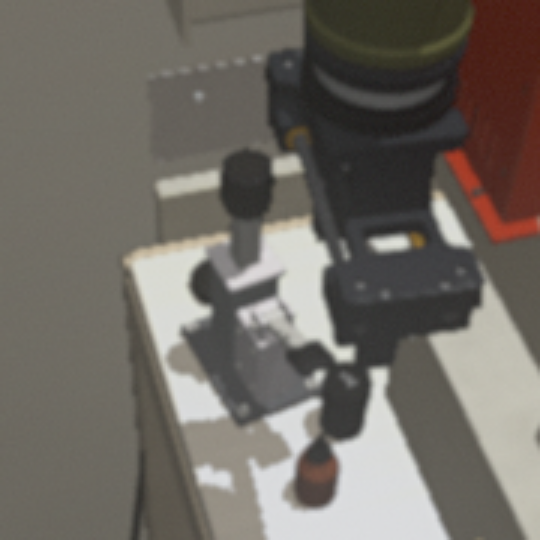

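View pics/w6.png

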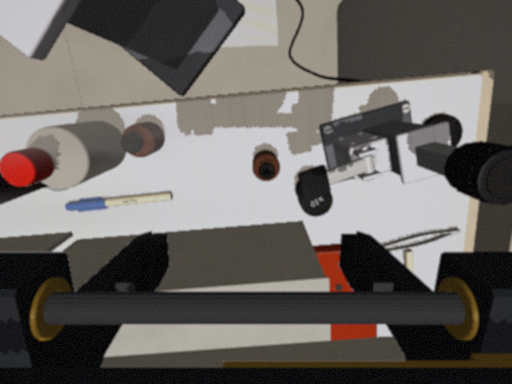

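Request:
{"method": "play_rows", "body": {
  "deltas": [
    [[-1,-0.001,0.001,0.1,0,0,0],[-1,-0.001,0.001,0.2,0,0,0],[-1,-0.001,0.001,0.3,0,0,0],[-1,-0.001,0.001,0.36,0,0,0],[-1,-0.001,0.001,0.36,0,0,0]]
  ]
}}

```text
clock: 12.85
tool_pos: [0.4267, -0.0848, 0.1501]
eef_rot: [0.939, 0.344, -0.0, -0.002]
contact_force: [0.5, 0.2, 0.6]
opening: 1.004
```

```bash
python3 - <<'E'
from h import *
import cv2
cv2.imwrite("pics/s7.png",cv2.resize(vision.snapshot("scene")[110:260,190:340,::-1],None,fx=4,fy=4,interpolation=cv2.INTER_CUBIC))
s=get_state();print(s["tool_pos"],s["contact_force"],s["opening"])
R=Ro.from_quat(s["eef_rot"])
for d in (.044,.0615):
  p=s["tool_pos"]+R.apply([d,0,.019]);u=proj("scene",p);print(p,(u[0]-190)*4,(u[1]-110)*4)
u=proj("scene",(.4656,-.0534,.112));print((u[0]-190)*4,(u[1]-110)*4)
E
```

```text
[ 0.42700694 -0.085052    0.15090715] [-0.71929943  0.40709864 -0.15906131] 0.9953089738078378
[ 0.46062764 -0.05662798  0.13196714] 341.7442724387497 339.9306599779038
[ 0.47400174 -0.04534158  0.13199098] 333.8491438348949 313.3226819204399
338.0284578339372 354.8881366342499
```

View pics/s7.png

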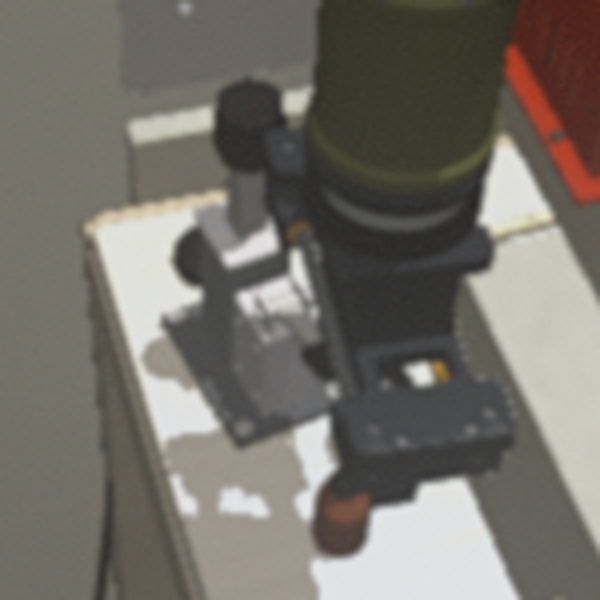

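Request:
{"method": "play_rows", "body": {
  "deltas": [
    [[-1,0,0,0.02,0,0,0],[-1,0,0,0.04,0,0,0],[-1,0,0,0.04,0,0,0]]
  ]
}}

```text
clock: 13.28
tool_pos: [0.427, -0.085, 0.1388]
eef_rot: [0.939, 0.343, 0.0, -0.001]
contact_force: [-0.6, -0.2, -0.5]
opening: 1.002
```

Request:
{"method": "play_rows", "body": {
  "deltas": [
    [[-1,0,0,0.01,0,0,0],[-1,0,0,0.02,0,0,0]]
  ]
}}

```text
clock: 13.52
tool_pos: [0.427, -0.0853, 0.1329]
eef_rot: [0.939, 0.343, 0.0, -0.001]
contact_force: [-1.2, -0.5, 4.3]
opening: 0.999
```

Request:
{"method": "play_rows", "body": {
  "deltas": [
    [[-1,0,0,0.01,0,0,0],[-1,0,0,0.02,0,0,0]]
  ]
}}

```text
clock: 13.78
tool_pos: [0.4268, -0.0856, 0.1268]
eef_rot: [0.939, 0.343, 0.0, -0.001]
contact_force: [-0.1, -1.6, 3.8]
opening: 1.001
```

Contact with the pad at tip z≈0.114, 4 N, lever is moving. Continue.

Request:
{"method": "play_rows", "body": {
  "deltas": [
    [[-1,0,0,0.01,0,0,0],[-1,0,0,0.02,0,0,0]]
  ]
}}

```text
clock: 14.02
tool_pos: [0.4266, -0.0859, 0.1206]
eef_rot: [0.939, 0.343, 0.0, -0.001]
contact_force: [-0.7, -2.3, 4.8]
opening: 0.999
```

Request:
{"method": "play_rows", "body": {
  "deltas": [
    [[-1,0,0,0.008,0,0,0],[-1,0,0,0.015,0,0,0]]
  ]
}}

```text
clock: 14.28
tool_pos: [0.4264, -0.0861, 0.1159]
eef_rot: [0.94, 0.342, -0.0, -0.001]
contact_force: [-1.4, -2.4, 4.0]
opening: 1.001
```

Request:
{"method": "play_rows", "body": {
  "deltas": [
    [[-1,0,0,0.007,0,0,0],[-1,0,0,0.007,0,0,0]]
  ]
}}

```text
clock: 14.52
tool_pos: [0.4264, -0.0862, 0.114]
eef_rot: [0.94, 0.342, -0.0, -0.001]
contact_force: [-1.9, -3.6, 7.9]
opening: 0.997
```

Request:
{"method": "play_rows", "body": {
  "deltas": [
    [[-1,0,0,0.007,0,0,0],[-1,0,0,0.007,0,0,0]]
  ]
}}

```text
clock: 14.78
tool_pos: [0.4264, -0.0863, 0.1132]
eef_rot: [0.94, 0.342, 0.001, -0.0]
contact_force: [-5.0, -2.1, 22.9]
opening: 0.997
```

Request:
{"method": "play_rows", "body": {
  "deltas": [
    [[-1,0,0,0.007,0,0,0],[-1,0,0,0.007,0,0,0]]
  ]
}}

```text
clock: 15.02
tool_pos: [0.4264, -0.0864, 0.1129]
eef_rot: [0.939, 0.343, 0.002, 0.0]
contact_force: [-6.2, -2.0, 30.4]
opening: 0.996
```

Request:
{"method": "play_rows", "body": {
  "deltas": [
    [[-1,0,0,-0.03,0,0,0],[-1,0,0,-0.1,0,0,0],[-1,0,0,-0.25,0,0,0],[-1,0,0,-0.45,0,0,0],[-1,0,0,-0.5,0,0,0]]
  ]
}}

```text
clock: 15.65
tool_pos: [0.4278, -0.0859, 0.2659]
eef_rot: [0.939, 0.343, 0.005, 0.002]
contact_force: [0.4, -0.4, -0.2]
opening: 1.007
```

```bash
python3 - <<'E'
from h import *
s=get_state();print(s["tool_pos"])
print(rel((.36,-.17,.28),40),rel((.33,.24,.28),65))
E
```

```text
[ 0.42783852 -0.08585441  0.26594645]
[-0.3533, 0.0689, -0.0492, 0.002, -0.0025, 0.0008] [0.4514, -1.0402, -0.0498, 0.0025, -0.0021, -0.1381]
```

Request:
{"method": "play_rows", "body": {
  "deltas": [
    [[-1,0.05,-0.17,-0.05,0,0,0],[-1,0.12,-0.34,-0.05,0,0,0],[-1,0.2,-0.51,-0.05,0,0,0],[-1,0.28,-0.68,-0.05,0,0,0],[-1,0.36,-0.85,-0.05,0,0,0]]
  ]
}}

```text
clock: 16.27
tool_pos: [0.3452, 0.1811, 0.2802]
eef_rot: [0.939, 0.344, 0.005, 0.001]
contact_force: [0.5, 0.8, -0.0]
opening: 1.006
```

Request:
{"method": "play_rows", "body": {
  "deltas": [
    [[-1,0.02,-0.15,0,0,0,0],[-1,0.02,-0.15,0,0,0,0],[-1,0.02,-0.15,0,0,0,0]]
  ]
}}

```text
clock: 16.65
tool_pos: [0.3206, 0.2192, 0.2798]
eef_rot: [0.939, 0.344, 0.005, 0.001]
contact_force: [0.8, 0.0, 0.6]
opening: 1.0
```

```bash
python3 - <<'E'
from h import *
import cv2
cv2.imwrite("pics/s8.png",cv2.resize(vision.snapshot("scene")[130:280,190:340,::-1],None,fx=4,fy=4,interpolation=cv2.INTER_CUBIC))
cv2.imwrite("pics/t8.png",cv2.resize(vision.snapshot("top")[130:230,180:310,::-1],None,fx=6,fy=6,interpolation=cv2.INTER_CUBIC))
s=get_state();print(s["tool_pos"],s["contact_force"],s["clock"])
for n,p in (("up",(.4656,-.0534,.112)),("down",(.4656-.002*.57,-.0534-.002*.82,.095)),("head",(.525,.032,.142+.0427))):
  u=proj("scene",p);print(n,(u[0]-190)*4,(u[1]-130)*4)
E
```

```text
[0.32118084 0.21826659 0.27990023] [-0.92450963  0.11744322  0.18794726] 16.75
up 338.0284578339372 274.8881366342499
down 337.80884022515943 297.5332668563789
head 251.29200075737742 44.05491911526997
```

View pics/s8.png

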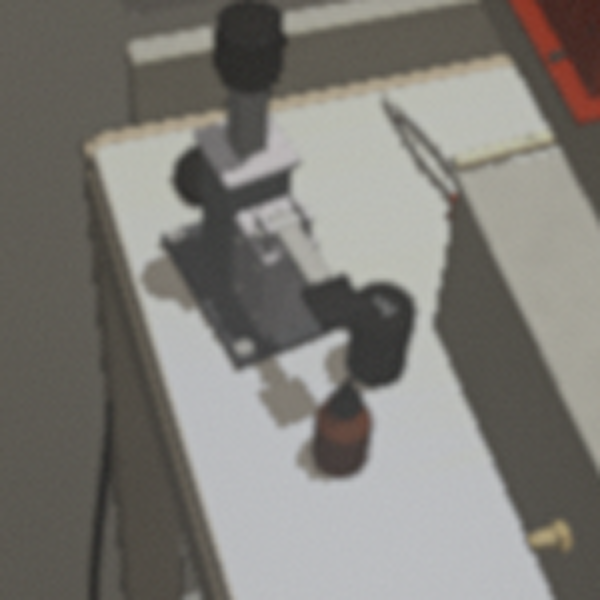

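View pics/t8.png

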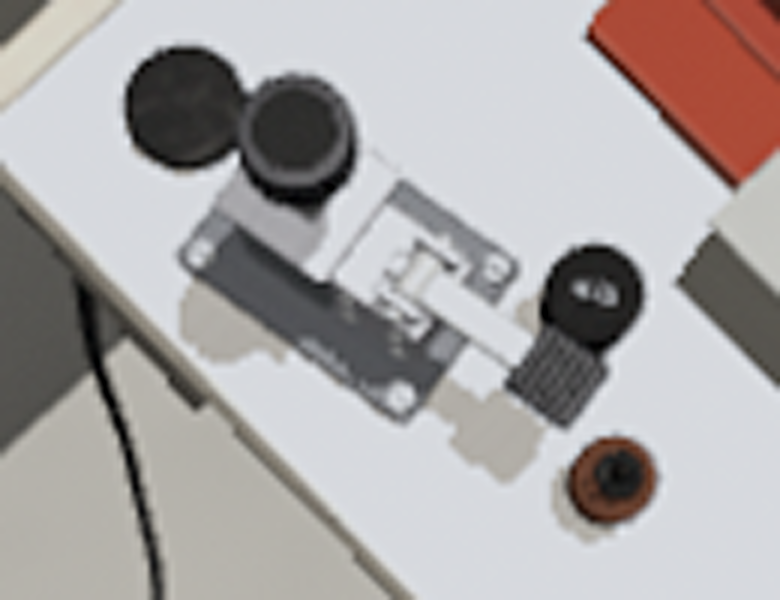

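```bash
python3 - <<'E'
from plant import r
print(r.finish_job())
E
```

```text
the job is handed in; nothing more can be done
None
```

I raised the column through exactly four clicks, let it settle on the pawl, pressed the lock lever down, and handed the job in at about 17 s. No verdict came back.

- **Clicks:** The pull rose to about 14–17 N before each click and fell back to roughly the 4 N weight after it. This happened at tool heights of about 157, 168, 177 and 188 mm, from a start of 146 mm.
- **Settling:** I lowered the column about 1 mm. The upward force on the tool peaked at 4 N and was near zero when I opened the fingers and backed off.
- **Lock lever:** I pressed it with one fingertip. It moved at about 4–5 N and came up hard against its stop, with the fingertip at about 94 mm, where the pad should be 95 mm when fully down. I pressed to 30 N there before retreating.
- **Last pictures:** The head stands where a column rise of about 43 mm puts it. The lever lies level. The canister, bottle and cap are at the same pixels as at the start, and the arm is clear of everything.
- **Not checked directly:** That the fourth notch is the one on the pawl follows from the click count and the head height, since the notches are hidden.

No check failed or disagreed.

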